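# Index the sample turntable to the tall vial

### The arm

A 7-joint arm with a two-finger parallel gripper is mounted at the origin on the work surface. World frame = base frame: x ahead of the robot, y to its left, z up, the work surface at z = 0. Lengths are in mm, angles in rad, forces in N, time in s.
With the tool pointing down it reaches from about 350 to 900 mm from the base axis. Payload 8.1 kg.
Tool frame: the origin (TCP) lies midway between the tips of the shut fingers; the grasp point (between the pads) lies 19 mm behind it; z points along the fingers, x is the direction in which the jaws open and shut, and the axes are right-handed (so a half turn about z gives the same grasp; the last joint's range is limited). The gripper opens to 92 mm and grips with 3 to 60 N. Pads are 19 mm wide; open, the fingers measure 130 mm over their backs; the gripper's body (75 mm by 190 mm) begins 47 mm behind the grasp point.
Start: joints at [1.212, 0.434, 0.025, 1.573, -0.012, 1.134, -0.075], TCP at [158.112, -604.683, 226.742] pointing down, gripper open.
Joint ranges: [-2.62, 2.62], [-0.44, 2.09], [-1.27, 1.32], [0.08, 2.57], [-1.32, 4.46], [0.12, 2], [-2.74, 2.74]. Speed limits (rad/s): [2.22, 2.22, 3.01, 3.01, 3.14, 3.14, 3.14].

### API

Orientations are given as a rotation vector (axis times angle).
In Python, from station import manip gives the robot as it stands.
- The arm moves only by the tool servo_tool, never from a script. Its argument "increments" is a list that holds one entry, the list of rows, each a list of 5 numbers: the finger opening in mm, from 0 to 91.8, then the shift along the tool's x, y, z in units of 25 mm (1.0 is 25 mm), then the turn about the tool's z in units of 8 degrees (1.0 is 8 degrees). In form: [[[jaw, x, y, z, twist], ...]]. A call has 1 to 10 rows; each row shifts and turns the commanded pose from where the row before left it, along the tool's axes as they then stand; what a row does not reach is not made up. A row lasts 1/8 s, in which the tool goes at most 62.5 mm and 10.7 degrees, less where a joint would pass 70% of its speed; a pose out of reach is approached as far as the arm can. A call is refused whole if a number of a shift passes 1 or a number of a turn 1, either way. A call with a gripper value outside its range is refused whole. The fingers move at their own pace and stop on an object; "grip_force" is the grip in N (left out, the last holds). Time passes only in rows, so rows that do not move let the fingers close. It gives the time, the measured TCP pose, the force and the opening at its end, in the units of the state.
- manip.observe(): the state, without advancing time (a new reading comes with each control period).
- manip.capture(name): name is "side" or "top"; returns a dict with "color" (420x560x3 uint8, red, green, blue), "fx", "fy", "cx", "cy" (pixels), "R" (3x3) and "t" (3): a world point X has camera coordinates R X + t. Camera axes: x right, y down, z forward; pixel columns grow to the right and rows downward; lengths in mm; the calibration is good to about 2 mm. A picture is of the moment at which its call begins. There is no depth.
- manip.sign_off(): hands the job in, once; it reports no verdict.
The state is a dict: "clock": time; "q": joint angles; "qvel": joint speeds; "tau": joint torques, N m; "position": TCP position; "eef_rot": TCP orientation; "wrist_force": force on the tool from outside, world axes, zero at the start; "torque": the same for the moment, N m; "finger_gap": finger opening in mm.
Only numpy, scipy, OpenCV 4.12 (cv2) and the standard library are available. Lean on these libraries where they do the work, as an engineer would, in place of code of your own. Each camera call takes 0.05 s, during which the arm holds its last target. There are 200 camera calls.

### The job

Index the sample turntable by one hole so that the tall vial comes to stand right in front of the optical reader: press the plunger's round cap fully down, turn the table to the next hole in the direction that brings the tall vial round, and let the plunger spring back up into that hole. Do not turn past the next hole, leave the vials standing in their pockets, and leave the other things on the bench where they are.

Things in the scene. Friction and masses are not known exactly. Their poses are not given: they have to be found in the camera images.
- plunger_top (a point): Centre of the flat top of the plunger's round black cap (cap 44 mm across, 12 mm thick, upright axis), the only mechanism on the turntable that is pressed. It rides on the turning table, 85 mm from the table's axis, on the side opposite the reader at the start; its top is 117 mm above the bench when up, 103 mm when pressed fully. This point moves with the cap.
- plunger (a joint): How far the spring plunger is pressed straight down: 0 = up, pin in a hole (locked); 0.014 m = fully down. A spring pushes it up (about 4 N at the start of the press, 8 N fully down). From about 0.011 m the pin is clear of the ring and the table is free to turn; let go between holes, the pin rubs under the ring and the cap stays about 11 mm down. Let go within about 3 mm (measured at the cap) of a hole, it springs up and centres itself.
- rotor (a joint): Angle of the turning table in rad, 0 (within 0.006) at the start, positive anticlockwise seen from above. Holes are 60 degrees apart, so the next ones are at +1.047 and -1.047; a few mrad of play in a hole. Turns with light friction (about 0.06 N m; about 1 N at the cap). Travel ends at +-2.0.
- table_axis (a point): Point on the vertical axis about which the white table (disc 200 mm across) turns, on its upper face, 62 mm above the bench. Around the disc is a fixed aluminium index ring, 208 mm inside and 274 mm outside diameter, top 66 mm above the bench, with six holes 13 mm wide on a 240 mm circle; the plunger's 10 mm steel pin stands in one of them from below.
- reader_spot (a point): Fixed point on the table's upper face, 62 mm above the bench and 78 mm from its axis, right in front of the reader's window: the centre of the pocket that is at the reader. The reader is a white block, 80 mm wide and 115 mm high, fixed to the turntable's grey base outside the ring.
- carousel: The fixed turntable base, grey, 280 mm across and 10 mm thick, with the index ring and the reader. Origin: centre of its underside on the bench, on the table's axis; its x axis points from there to the reader.
- tall_vial: The one tall brown glass vial, 27 mm across, 78 mm high, white cap; origin: centre of its underside. Loose in a 31 mm pocket with an 18 mm high wall, on the table 78 mm from the axis; it turns with the table. At the start it is one pocket (60 degrees) to one side or the other of the reader.
- short_vial: A short brown glass vial, 27 mm across, 42 mm high, in the pocket on the other side of the reader at the start; origin: centre of its underside.
- mid_vial: A short brown glass vial with a white cap like the other, 42 mm high, in the pocket at the reader at the start; origin: centre of its underside.
- beaker: Loose glass beaker, 68 mm across, 85 mm high, to the left of the turntable; origin: centre of its underside.
- reagent_bottle: Loose brown glass bottle, 66 mm across, 140 mm high, to the left; origin: centre of its underside.
- tip_box: Loose grey open divided box, 85 x 120 x 55 mm, to the right; origin: centre of its underside.
- cream_jar: Loose white jar, 64 mm across, 70 mm high, to the right; origin: centre of its underside.
- pen: Loose white marker pen with a black cap, 130 mm long, 13 mm thick, lying on the bench to the right of the turntable; origin: on its underside, near the middle.

How it is judged:
By the outcome, as a careful person would: the job done as asked, in the order asked, and still so for the second after the job is handed in, with the robot touching nothing.
It also fails if it takes over 35 s, if anything falls off the work surface, if the arm or the gripper's body presses on something with over 40 N, if the wrist force passes 120 N, or if a joint passes its speed limit or range.

## Working session

There is one attempt and no reset: what is moved stays moved. The work goes in short steps, Python scripts to look and compute and a tool call to move; the robot and the scene stay as the last step left them, time stands still between calls to the robot, and variables do not carry over. Pictures are saved under pics/ and viewed, about 8 in all and at most 12, crops included, and the job is handed in when it is done.

Besides the shell and the picture viewer there is one more tool, called by a JSON object that holds its "name" and its "arguments". servo_tool: Moves the arm, as the interface text tells. Its arguments: {"type":"object","properties":{"increments":{"type":"array"},"grip_force":{"type":"number"}},"required":["increments"]}

```bash
mkdir -p pics; python3 - <<'E'
from station import manip
import cv2,numpy as np
s=manip.observe(); print({k:np.round(v,3).tolist() for k,v in s.items()})
for n in("side","top"):
    c=manip.capture(n); cv2.imwrite(f"pics/{n}0.png",c["color"][...,::-1]); print(n,c["fx"],c["cx"],c["cy"],np.round(c["R"],3).tolist(),np.round(c["t"],1).tolist(), np.round(-c["R"].T@c["t"]))
a=cv2.imread("pics/side0.png");b=cv2.imread("pics/top0.png")
E
```

```text
{'clock': 0.0, 'q': [1.212, 0.435, 0.025, 1.574, -0.012, 1.134, -0.075], 'qvel': [0.001, -0.001, -0.001, -0.0, -0.001, 0.001, 0.001], 'tau': [0.0, -66.787, 0.985, -31.447, -0.061, 0.043, 0.0], 'position': [157.936, -604.165, 225.956], 'eef_rot': [-2.486, 1.92, 0.002], 'wrist_force': [-0.221, -0.038, 1.356], 'torque': [-0.02, 0.012, 0.036], 'finger_gap': 91.677}
side 473.70351427896406 276.06826079013155 212.86361328515255 [[-0.989, -0.144, 0.014], [-0.115, 0.723, -0.681], [0.088, -0.675, -0.732]] [535.1, 140.1, 1494.3] [ 414.  985. 1182.]
top 411.6326015727923 285.10035473892236 205.60384066024483 [[-0.008, -1.0, 0.014], [-0.981, 0.005, -0.192], [0.192, -0.015, -0.981]] [-19.3, 556.4, 996.8] [ 354.   -7. 1085.]
```

View pics/side0.png

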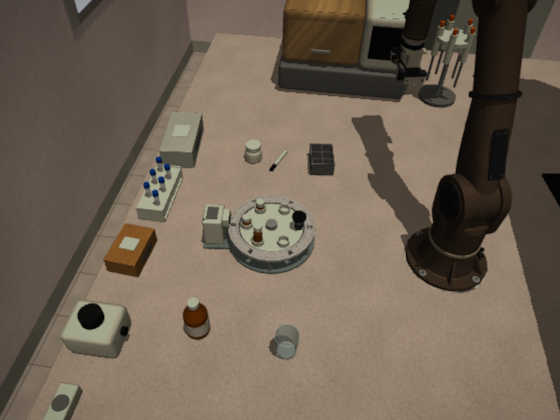

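View pics/top0.png

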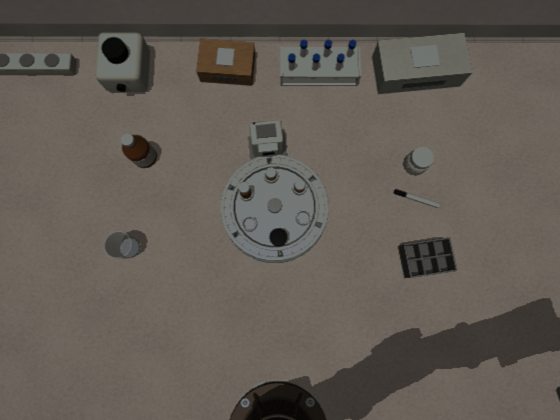

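The side view shows the turntable around (270,228). The reader is at (216,225), the cap at (299,219) and the tall vial at (258,235), on the +y side.

The top view shows the axis near (274,206), the cap at (278,237), the reader at (267,140), the tall vial at (246,191), the mid vial at (271,174) and the short vial at (299,187). The table therefore has to turn clockwise, to rotor -1.047, and the cap moves towards +y.

```bash
cat > h.py <<'E'
from station import manip
import cv2,numpy as np
def ray(c,u,v):
    R,t=np.array(c["R"]),np.array(c["t"]); d=R.T@np.array([(u-c["cx"])/c["fx"],(v-c["cy"])/c["fy"],1]); return -R.T@t,d/np.linalg.norm(d)
def plane(c,u,v,z):
    o,d=ray(c,u,v); return o+d*(z-o[2])/d[2]
def tri(a,b):
    (o1,d1),(o2,d2)=a,b; s=np.linalg.lstsq(np.c_[d1,-d2],o2-o1,rcond=None)[0]
    p,q=o1+s[0]*d1,o2+s[1]*d2; return (p+q)/2,np.linalg.norm(p-q)
def proj(c,X):
    p=np.array(c["R"])@X+c["t"]; return c["fx"]*p[0]/p[2]+c["cx"],c["fy"]*p[1]/p[2]+c["cy"]
def crop(c,x0,y0,w,h,k,name,pts=()):
    im=cv2.resize(c["color"][y0:y0+h,x0:x0+w,::-1],None,fx=k,fy=k,interpolation=cv2.INTER_CUBIC)
    for X in pts:
        u,v=proj(c,X); cv2.drawMarker(im,(int((u-x0+.5)*k),int((v-y0+.5)*k)),(0,0,255),0,14,1)
    cv2.imwrite("pics/"+name,im); return im
E
python3 - <<'E'
from h import *
S=manip.capture("side");T=manip.capture("top")
a=crop(T,215,120,120,150,4,"a.png");b=crop(S,200,185,120,90,4,"b.png")
b=cv2.copyMakeBorder(b[:, :320],0,600-360,0,0,cv2.BORDER_CONSTANT) if 0 else b
cv2.imwrite("pics/b.png",b)
for n,c,box in(("T",T,(255,215,50,45)),("S",S,(280,200,40,40))):
    x,y,w,h=box; g=cv2.cvtColor(c["color"],cv2.COLOR_RGB2GRAY)[y:y+h,x:x+w]
    N,l,st,ce=cv2.connectedComponentsWithStats((g<45).astype(np.uint8))
    for i in range(1,N):
        if st[i,4]>15: print(n,st[i]+[x,y,0,0,0],ce[i]+[x,y])
E
```

```text
T [270 228  17  19 253] [278.18181818 237.09486166]
S [293 211  13  19 184] [298.79347826 219.08695652]
```

View pics/a.png

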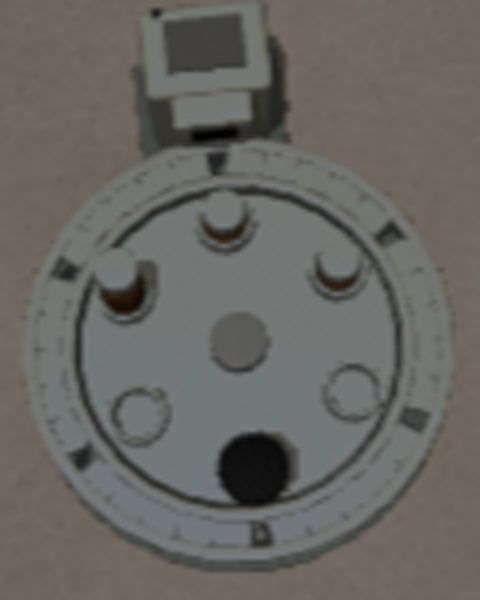

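View pics/b.png

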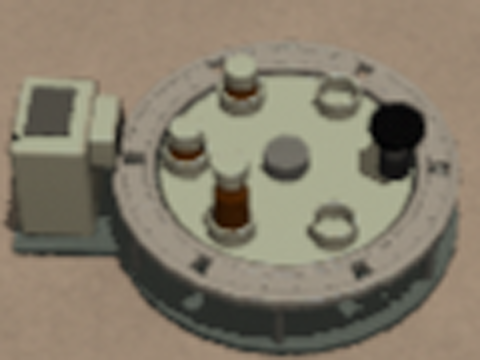

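The top crop shows the disc centre at crop (239,348), the pin hole at (261,535), the opposite hole mark at (217,163) and the cap-top centre at about (254,466). In the side crop the cap-top centre is about (397,123), the pin is at (438,168) and the opposite hole is at (132,158). Next I triangulate these.

```bash
python3 - <<'E'
from h import *
S=manip.capture("side");T=manip.capture("top")
t=lambda u,v:(215+u/4-.375,120+v/4-.375); s=lambda u,v:(200+u/4-.375,185+v/4-.375)
cap,e=tri(ray(T,*t(254,466)),ray(S,*s(397,123))); print("cap tri",cap,e, "planes117",plane(T,*t(254,466),117),plane(S,*s(397,123),117))
pin,e=tri(ray(T,*t(261,535)),ray(S,*s(438,168)));print("pin",pin,e)
op,e=tri(ray(T,*t(217,163)),ray(S,*s(132,158)));print("opp",op,e)
a=(plane(T,*t(261,535),66)+plane(T,*t(217,163),66))/2; b=(plane(S,*s(438,168),66)+plane(S,*s(132,158),66))/2
print("axis",(pin+op)/2,a,b, "disc T",plane(T,*t(239,348),64))
# disc edge by ellipse points: rays of four extreme points
# tall vial top/bottom
for n,p,q in(("vialtop",(118,262),(229,168)),("short",(338,258),(240,68)),("mid",(222,208),(186,130))):
    print(n,*tri(ray(T,*t(*p)),ray(S,*s(*q))))
A=(pin+op)/2;A[2]=0
d=cap[:2]-A[:2];print("r,ang",np.hypot(*d),np.degrees(np.arctan2(d[1],d[0])), "pin ang",np.degrees(np.arctan2(*(pin-op)[1::-1])))
o=manip.observe();print(cv2.Rodrigues(np.array(o["eef_rot"]))[0].round(3))
E
```

```text
cap tri [471.75085487  -4.85668032 109.7497275 ] 0.6451757885732816 planes117 [470.5546397   -4.84791243 117.        ] [471.6792914    1.77288251 117.        ]
pin [435.97561165  -8.98388255  58.56260402] 2.9614962089512007
opp [676.71658823  18.29449578  58.27703847] 2.4953871092619573
axis [556.34609994   4.65530662  58.41982125] [553.45431753   4.66462809  66.        ] [556.73585681  10.95401751  66.        ] disc T [551.86002909   4.38747549  64.        ]
vialtop [590.4843683  75.9341857 128.0771838] 3.269875421737897
short [602.97409016 -57.4802283   95.65588521] 1.5253470305526093
mid [634.33892733  14.41348574  95.06143272] 0.7104140308018001
r,ang 85.12833479294491 -173.58454280754805 pin ang -173.53538355879635
[[ 0.253 -0.967 -0.   ]
 [-0.967 -0.253  0.   ]
 [-0.001  0.    -1.   ]]
```

{"name": "servo_tool", "arguments": {"increments": [[[0, 0, 0, 0, 0.91], [0, 0, 0, 0, 0.91], [0, -1, -0.52, 0, 0], [0, -1, -0.52, 0, 0], [0, -1, -0.52, 0, 0], [0, -1, -0.52, 0, 0], [0, -1, -0.52, 0, 0], [0, -1, -0.52, 0, 0], [0, -1, -0.52, 0, 0], [0, -1, -0.52, 0, 0]]], "grip_force": 20}}

```text
clock: 1.55
position: [262.2, -403.7, 226.8]
eef_rot: [2.223, -2.22, 0.0]
wrist_force: [-0.1, -0.2, 0.0]
finger_gap: 1.1
```

{"name": "servo_tool", "arguments": {"increments": [[[0, -1, -0.52, 0, 0], [0, -1, -0.52, 0, 0], [0, -1, -0.52, 0, 0], [0, -1, -0.52, 0, 0], [0, -1, -0.52, 0, 0], [0, -1, -0.52, 0, 0], [0, -1, -0.52, 0, 0], [0, -1, -0.52, 0, 0], [0, -1, -0.52, 0, 0], [0, -1, -0.52, 0, 0]]]}}

```text
clock: 2.8
position: [391.8, -153.5, 226.9]
eef_rot: [-2.223, 2.22, -0.001]
wrist_force: [0.1, -0.2, -0.4]
finger_gap: 0.6
```

{"name": "servo_tool", "arguments": {"increments": [[[0, -1, -0.52, 0, 0], [0, -1, -0.52, 0, 0], [0, -1, -0.52, 0.5, 0], [0, -1, -0.52, 0.8, 0], [0, -1, -0.52, 0.8, 0], [0, -0.95, -0.5, 0.8, 0], [0, 0, 0, 0.2, 0], [0, 0, 0, 0, 0]]]}}

```text
clock: 3.8
position: [468.2, -6.0, 149.0]
eef_rot: [2.222, -2.219, -0.001]
wrist_force: [-0.3, -0.3, -1.0]
finger_gap: 0.6
```

```bash
python3 - <<'E'
from h import *
S=manip.capture("side");T=manip.capture("top")
p=np.array(manip.observe()["position"]);print(p)
a=crop(T,225,180,100,75,5,"c1.png",[p]);b=crop(S,235,160,100,75,5,"c2.png",[p])
cv2.imwrite("pics/c.png",np.vstack([a,b])[:, :])
cv2.imwrite("pics/c.png",cv2.resize(np.hstack([a,b]),None,fx=.8,fy=.8))
E
```

```text
[468.63013648  -6.36888653 149.70393669]
```

View pics/c.png

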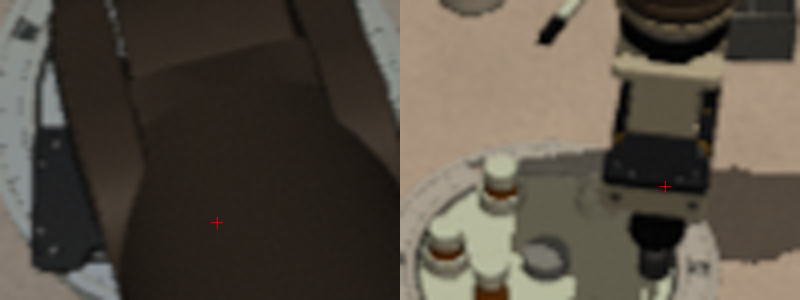

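The view shows the tool over the cap, but the gripper body hides the fingertips. I'll straddle the cap with the jaws across the tangent, grip it softly to feel for centre, then press and turn.

{"name": "servo_tool", "arguments": {"increments": [[[72, -0.12, -0.11, 0, -0.81], [72, 0, 0, 0, 0], [72, 0, 0, 0, 0], [72, 0, 0, 0, 0], [72, 0, 0, 0, 0], [72, 0, 0, 0.5, 0], [72, 0, 0, 0.7, 0], [72, 0, 0, 0.7, 0], [72, 0, 0, 0.4, 0], [72, 0, 0, 0, 0]]]}}

```text
clock: 5.15
position: [470.8, -2.4, 90.9]
eef_rot: [2.344, -2.09, -0.002]
wrist_force: [-0.6, 0.0, 0.2]
finger_gap: 72.1
```

{"name": "servo_tool", "arguments": {"increments": [[[30, 0, 0, 0, 0], [30, 0, 0, 0, 0], [30, 0, 0, 0, 0], [30, 0, 0, 0, 0], [30, 0, 0, 0, 0], [30, 0, 0, 0, 0]]], "grip_force": 6}}

```text
clock: 5.9
position: [471.6, -2.6, 91.9]
eef_rot: [-2.345, 2.091, -0.001]
wrist_force: [0.2, -1.5, 3.4]
finger_gap: 43.8
```

{"name": "servo_tool", "arguments": {"increments": [[[30, 0, 0, 0, 0], [30, 0, 0, 0, 0], [30, 0, 0, 0, 0]]], "grip_force": 40}}

```text
clock: 6.28
position: [471.6, -2.5, 91.8]
eef_rot: [-2.345, 2.091, -0.0]
wrist_force: [1.1, -1.5, 3.3]
finger_gap: 43.3
```

{"name": "servo_tool", "arguments": {"increments": [[[30, 0, 0, 0.2, 0], [30, 0, 0, 0.2, 0], [30, 0, 0, 0.1, 0], [30, 0, 0, 0, 0]]]}}

```text
clock: 6.78
position: [471.6, -2.5, 79.0]
eef_rot: [-2.345, 2.091, -0.0]
wrist_force: [0.4, -2.1, 6.0]
finger_gap: 43.0
```

{"name": "servo_tool", "arguments": {"increments": [[[30, 0, 0, 0.08, 0], [30, 0, 0, 0, 0]]]}}

```text
clock: 7.02
position: [471.7, -2.5, 77.9]
eef_rot: [-2.345, 2.091, -0.001]
wrist_force: [-3.9, -2.6, 17.9]
finger_gap: 42.7
```

It bottomed out at 14 mm, with the force jumping to 18 N. Now I turn clockwise 60° on the 85 mm arc.

{"name": "servo_tool", "arguments": {"increments": [[[30, -0.355, -0.019, 0, 0.75], [30, -0.355, -0.019, 0, 0.75], [30, -0.355, -0.019, 0, 0.75], [30, -0.355, -0.019, 0, 0.75], [30, 0, 0, 0, 0]]]}}

```text
clock: 7.65
position: [475.5, 32.4, 77.8]
eef_rot: [-1.856, 2.534, -0.002]
wrist_force: [-3.0, -5.8, 17.7]
finger_gap: 42.5
```

{"name": "servo_tool", "arguments": {"increments": [[[30, -0.355, -0.019, 0, 0.75], [30, -0.355, -0.019, 0, 0.75], [30, -0.355, -0.019, 0, 0.75], [30, -0.355, -0.019, 0, 0.75], [30, -0.355, -0.019, 0, 0.75], [30, 0, 0, 0, 0]]]}}

```text
clock: 8.4
position: [499.3, 68.3, 77.8]
eef_rot: [-1.134, 2.929, -0.003]
wrist_force: [-2.0, -6.5, 18.2]
finger_gap: 42.8
```

```bash
python3 - <<'E'
from h import *
S=manip.capture("side");T=manip.capture("top")
a=crop(T,215,120,100,140,4,"d1.png");b=crop(S,200,170,120,105,4,"d2.png")
b=cv2.copyMakeBorder(b,0,140,0,0,cv2.BORDER_CONSTANT)
cv2.imwrite("pics/d.png",np.hstack([a[:560,:320],b[:560]]))
o=manip.observe();R=cv2.Rodrigues(np.array(o["eef_rot"]))[0];print(o["position"],np.degrees(np.arctan2(R[1,1],R[0,1])))
E
```

```text
[499.10774663  68.23742163  77.87067971] 132.42960792421883
```

View pics/d.png

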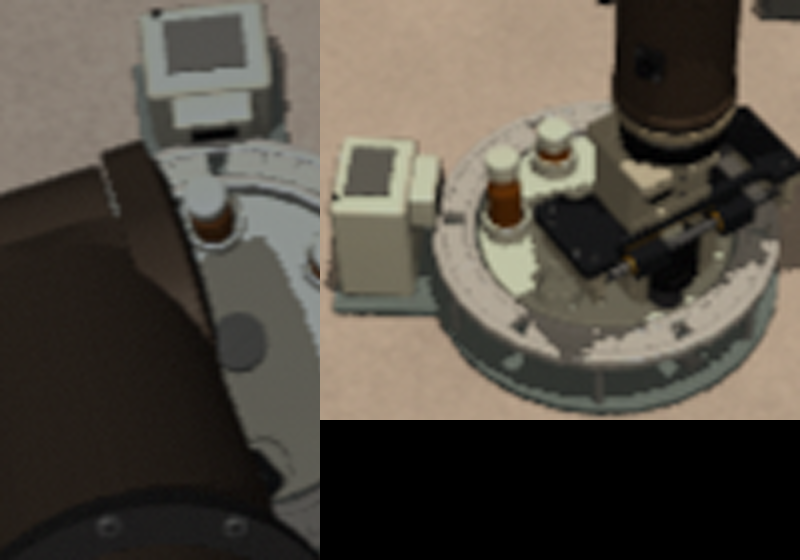

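The tall vial is now almost in front of the reader (left half, about (213,200)) and standing. The table has turned about 53–54°, so about 6° remains.

{"name": "servo_tool", "arguments": {"increments": [[[30, -0.18, 0, 0, 0.37], [30, -0.19, 0, 0, 0.37], [30, 0, 0, 0, 0], [30, 0, 0, 0, 0]]]}}

```text
clock: 9.0
position: [505.9, 73.7, 77.9]
eef_rot: [-0.983, 2.984, -0.004]
wrist_force: [-1.6, -9.9, 17.3]
finger_gap: 43.0
```

```bash
python3 - <<'E'
from h import *
T=manip.capture("top")
crop(T,225,140,80,80,6,"e.png")
o=manip.observe();R=cv2.Rodrigues(np.array(o["eef_rot"]))[0];print(o["position"],np.degrees(np.arctan2(R[1,1],R[0,1])),o["wrist_force"],o["torque"])
E
```

```text
[505.93678966  73.70711395  77.88587657] 126.4763275158791 [-1.97752007 -8.01905899 16.84188059] [-1.68093935  0.491894   -0.64842902]
```

View pics/e.png

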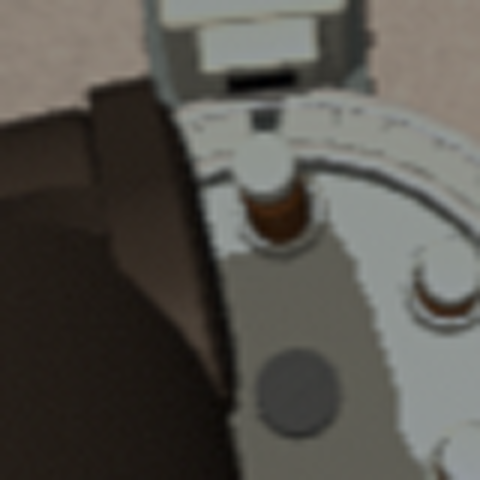

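The pocket centre is at crop (283,215), which is full-frame (271.8,175.4). The mid vial's pocket was at (271.6,175.9) at the start, so they agree. I'll ease up while still gripping to feel the pin enter the hole.

{"name": "servo_tool", "arguments": {"increments": [[[30, 0, 0, -0.1, 0], [30, 0, 0, -0.1, 0], [30, 0, 0, -0.12, 0], [30, 0, 0, 0, 0]]]}}

```text
clock: 9.55
position: [505.6, 73.5, 85.0]
eef_rot: [0.983, -2.983, 0.004]
wrist_force: [0.9, -7.6, 5.0]
finger_gap: 43.1
```

The pin has entered: the cap is up 7 mm and the spring is still pushing on the tool. Now I release it.

{"name": "servo_tool", "arguments": {"increments": [[[62, 0, 0, 0, 0], [62, 0, 0, 0, 0], [62, 0, 0, 0, 0], [62, 0, 0, 0, 0]]]}}

```text
clock: 10.05
position: [505.2, 76.1, 85.1]
eef_rot: [0.988, -2.982, -0.0]
wrist_force: [-0.3, -0.3, -0.1]
finger_gap: 61.7
```

{"name": "servo_tool", "arguments": {"increments": [[[62, 0, 0, -0.3, 0], [62, 0, 0, -0.6, 0], [62, 0, 0, -1, 0], [62, 0, 0, -1, 0], [62, 0, 0, -1, 0], [62, 0, 0, -1, 0], [62, 0, 0.6, -1, 0], [62, 0, 1, 0, 0], [62, 0, 1, 0, 0], [62, 0, 1, 0, 0]]]}}

```text
clock: 11.3
position: [453.6, 145.7, 233.7]
eef_rot: [-0.987, 2.982, 0.002]
wrist_force: [0.4, 0.7, 0.0]
finger_gap: 61.7
```

{"name": "servo_tool", "arguments": {"increments": [[[62, 1, 1, 0, 0], [62, 1, 1, 0, 0], [62, 1, 1, 0, 0], [62, 1, 1, 0, 0], [62, 1, 1, 0, 0], [62, 1, 0, 0, 0], [62, 1, 0, 0, 0], [62, 0, 0, 0, 0]]]}}

```text
clock: 12.3
position: [336.1, 137.9, 191.8]
eef_rot: [0.996, -2.92, -0.032]
wrist_force: [0.4, -0.2, -0.3]
finger_gap: 62.0
```

```bash
python3 - <<'E'
from h import *
S=manip.capture("side");T=manip.capture("top")
a=crop(T,215,120,100,140,4,"f1.png");b=crop(S,200,170,120,105,4,"f2.png")
b=cv2.copyMakeBorder(b,0,140,0,0,cv2.BORDER_CONSTANT)
cv2.imwrite("pics/f.png",np.hstack([a[:560,:320],b[:560]]))
A,B=cv2.imread("pics/top0.png"),T["color"][...,::-1]; cv2.imwrite("pics/top1.png",B);cv2.imwrite("pics/side1.png",S["color"][...,::-1])
E
```

```text
(no output)
```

View pics/f.png

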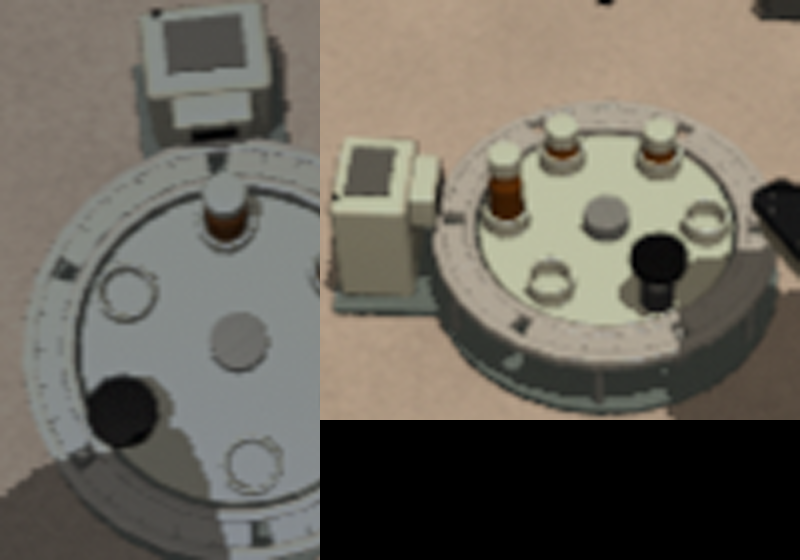

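View pics/top1.png

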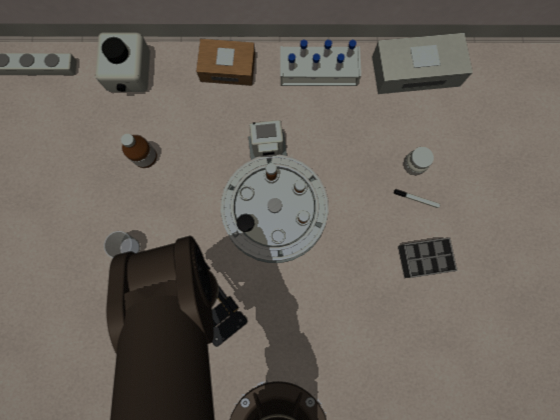

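The cap is at crop (123,410) with its stem visible, so it looks sprung up. The tall vial stands at the reader, and all the vials are standing in their pockets. The arm is parked clear of the turntable. I'll make a numeric check of cap height and of the loose things.

```bash
python3 - <<'E'
from h import *
S=manip.capture("side");T=manip.capture("top")
t=lambda u,v:(215+u/4-.375,120+v/4-.375); s=lambda u,v:(200+u/4-.375,170+v/4-.375)
cap,e=tri(ray(T,*t(123,407)),ray(S,*s(659-320,254)));print("cap",cap,e,"start z measured 109.7")
for n,c in(("side",S),("top",T)):
    a=cv2.imread(f"pics/{n}0.png").astype(int);b=c["color"][...,::-1].astype(int)
    boxes={"side":dict(beaker=(270,320,35,40),bottle=(180,295,32,45),jar=(242,137,24,28),pen=(267,147,24,26),box=(305,142,32,34),reader=(200,200,28,50)),
     "top":dict(bottle=(118,128,42,42),jar=(404,145,32,32),pen=(390,186,52,24),box=(397,235,62,44),beaker=(102,230,16,30))}[n]
    for k,(x,y,w,h) in boxes.items(): print(n,k,np.abs(a-b)[y:y+h,x:x+w].mean().round(2),np.abs(a-b)[y:y+h,x:x+w].max())
o=manip.observe();print(o["wrist_force"],np.abs(o["qvel"]).max(),o["clock"])
E
```

```text
cap [507.00793061  73.40276032 110.06561689] 0.6395068595198125 start z measured 109.7
side beaker 14.08 20
side bottle 11.26 20
side jar 14.84 20
side pen 15.3 19
side box 20.15 140
side reader 13.23 21
top bottle 12.83 22
top jar 16.64 22
top pen 16.73 22
top box 11.45 21
top beaker 17.2 86
[-0.29677286  0.66417374 -1.07045511] 0.0072066376250766685 12.5
```

View pics/side1.png

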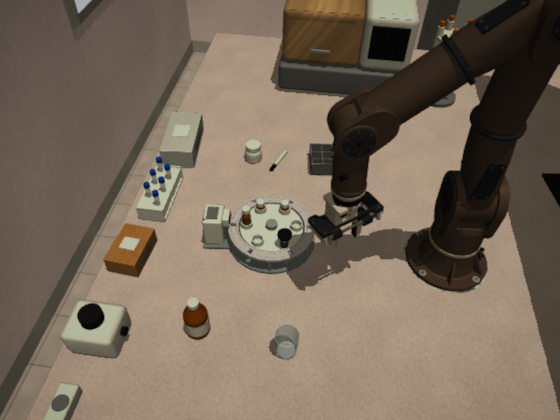

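The side view shows the tip box at (321,158) only partly hidden by the arm. The beaker at (287,341), bottle, jar and pen are where they were, and nothing touches the arm. I'm handing in.

```bash
python3 -c "
from station import manip
print(manip.sign_off())"
```

```text
the job is handed in; nothing more can be done
None
```

The turntable is indexed by one hole clockwise seen from above, and the tall vial now stands in front of the reader. I gripped the cap by its sides and pressed it 14 mm to the stop, where the force rose to about 18 N. I turned the table 60°, eased up until the pin entered the hole, then released and backed off.

**Last checks:**
- **Plunger:** the cap's height measures the same as at the start (110.1 against 109.7 mm), so the plunger is fully up. The two-view heights read about 7 mm below the stated 117 mm both times, which I take as a camera calibration offset.
- **Vials:** all three stand in their pockets. The tall vial's pocket was within about a pixel (roughly 2.5 mm) of the mid vial's starting position just before I released the cap.
- **Other things on the bench:** the bottle, jar, pen and beaker look unmoved. The picture comparison also flagged the tip box in the side view and the beaker in the top view; the parked arm partly hides both there. Each shows no change in the other view.
- **Robot:** nothing is touching it (about 1 N at the wrist), and the job was handed in at about 12.5 s.

During the final retreat the arm came close to its inner reach limit, so the tool dropped to 192 mm and tilted slightly. It was clear of everything.

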